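Push the cake up out of its tin with the cam lever and hold it

TASK

Two push-out stands with cam levers hold cake tins, and only one of the tins has a cake in it. Take the wooden handle of that stand's lever, swing it up until the cake is raised to its highest point out of the tin, and finish still holding the handle there, since the lever springs back if let go. Leave the other lever alone, do not touch the cake, and do not push the jars and tools about.

Things in the scene. Friction and masses are not known exactly. Their poses are not given: they have to be found in the camera images.
- stand_left: Push-out stand at the robot's left, fixed. Origin: centre under its 170 x 160 x 12 mm steel base plate; +x away from the robot, +y left (yaw within 0.35 rad). On it, centred, a fixed bottomless steel tin: 131 mm across, rim 143 mm up. Inside, a 112 mm push plate (top 93 mm up at rest) is lifted by a round eccentric cam on a shaft along y, 60 mm up. Its lever: a flat steel bar at y = 89 to 97 mm.
- stand_right: Push-out stand at the robot's right, fixed. Origin: centre under its 170 x 160 x 12 mm steel base plate; +x away from the robot, +y left (yaw within 0.35 rad). On it, centred, a fixed bottomless steel tin: 131 mm across, rim 143 mm up. Inside, a 112 mm push plate (top 93 mm up at rest) is lifted by a round eccentric cam on a shaft along y, 60 mm up. Its lever: a flat steel bar at y = 89 to 97 mm.
- lever_left (a joint): Angle v of the left lever (rad). 0, rest: it points to stand -x, 0.10 rad below level; grows as it swings up and over to +x, stop at 2.4. Handle centre in the stand's frame: (-115 cos(v-0.10), 124, 60 + 115 sin(v-0.10)) mm. The plate rises 30 mm, highest at v = 1.67 (lever upright), and sinks beyond. A spring and the load pull it back when let go: 3 to 7 N at the handle.
- lever_right (a joint): Angle v of the right lever (rad). 0, rest: it points to stand -x, 0.10 rad below level; grows as it swings up and over to +x, stop at 2.4. Handle centre in the stand's frame: (-115 cos(v-0.10), 124, 60 + 115 sin(v-0.10)) mm. The plate rises 30 mm, highest at v = 1.67 (lever upright), and sinks beyond. A spring and the load pull it back when let go: 3 to 7 N at the handle.
- grip_left: Wooden handle of the left lever, a round bar 18 mm in diameter, 50 mm long, level along the stand's y axis, outboard (+y) of the lever, 115 mm from the shaft. Origin: its centre. It spins freely on its pin, so it can be gripped from above and followed without turning the gripper; its own rotation about y means nothing.
- grip_right: Wooden handle of the right lever, a round bar 18 mm in diameter, 50 mm long, level along the stand's y axis, outboard (+y) of the lever, 115 mm from the shaft. Origin: its centre. It spins freely on its pin, so it can be gripped from above and followed without turning the gripper; its own rotation about y means nothing.
- cake: Sponge cake, 114 mm across, golden brown, on a 116 mm loose steel tin base 4 mm thick; 47 mm high in all, 0.25 to 0.5 kg. It lies in one of the two tins, its top 3 mm below the rim. Origin: centre of the underside of its tin base (93 mm above the counter at the start, 123 mm when fully raised).
- bare_base: Loose steel tin base without a cake, a disc 116 mm across and 4 mm thick, lying at the bottom of the other, empty tin. Origin: centre of its underside.
- jar_a: Jam jar, 64 mm diameter, 85 mm tall, white lid, between the two levers on the robot's side, loose; origin at the centre of its underside. Bystander.
- jar_b: Jam jar, 72 mm diameter, 65 mm tall, red lid, beyond the stands, loose; origin at the centre of its underside. Bystander.
- jar_c: Jam jar, 72 mm diameter, 65 mm tall, red lid, beyond the stands, loose; origin at the centre of its underside. Bystander.
- jar_d: Jam jar, 64 mm diameter, 100 mm tall, amber, black lid, beyond the stands, loose; origin at the centre of its underside. Bystander.
- spatula: Spatula, 240 mm long, lying flat on the counter at the left; origin under its middle. Bystander.
- brush: Pastry brush, 200 mm long, lying flat on the counter at the right; origin under its middle. Bystander.
Mind the look-alikes: they are no part of the job. There is more than one size of the cake; the job needs the largest.

How it is judged:
By the outcome, as a careful person would: the job done as asked, in the order asked, and still so for the second after the job is handed in, while the arm keeps its last pose, push and grip.
It also fails if it takes over 38 s, if anything falls off the work surface, if the arm or the gripper's body presses on something with over 40 N, if the wrist force passes 120 N, or if a joint passes its speed limit or range.

ROBOT

A 6-joint arm with a two-finger parallel gripper is mounted at the origin on the work surface. World frame = base frame: x ahead of the robot, y to its left, z up, the work surface at z = 0. Lengths are in m, angles in rad, forces in N, time in s.
With the tool pointing down it reaches from about 0.3 to 0.775 m from the base axis. Payload 14.6 kg.
Tool frame: the origin (TCP) lies at the very end of the fingers, on their centre line; the grasp point (between the pads) lies 19 mm behind it; z points along the fingers, y is the line along which they close (so a half turn about z gives the same grasp; the last joint's range is limited). The gripper opens to 94 mm and grips with 3 to 60 N. Pads are 16 mm wide; open, the fingers measure 119 mm over their backs; the gripper's body (75 mm by 177 mm) begins 78 mm behind the grasp point.
Start: joints at [-1.412, 0.3, 1.521, -0, 1.321, -0.067], TCP at [0.123, -0.536, 0.173] pointing down, gripper open.
Joint ranges: [-3.03, 3.03], [-0.79, 2.21], [0.23, 2.52], [-1.04, 4.18], [0, 3.07], [-2.55, 2.55]. Speed limits (rad/s): [2.22, 2.22, 2.57, 3.14, 3.14, 3.14].

INTERFACE

Orientations are given as [roll, pitch, yaw] about the fixed x, y, z axes, in that order (R = Rz(yaw) Ry(pitch) Rx(roll)).
In Python, from station import ctrl, cams gives the robot as it stands. The module is installed in compiled form; this text tells all that it offers.
- The arm moves only by the tool arm_command, never from a script. Its argument "plan" is a list that holds one entry, the list of rows, each a list of 7 numbers: the shift along the tool's x, y, z in parts of the range, where 1.0 means 1000 mm, then the turn, a rotation vector about the tool's x, y, z in normalised numbers (1 is 4 rad), then the closure, from -1 (fully open) to 1 (shut). A call has 1 to 12 rows; each row is the pose to reach, as a shift and turn from the pose commanded when the call began, along the tool's axes at that moment; what a row does not reach only later rows make up. A row lasts 1/10 s, in which the tool goes at most 50 mm and 8.59 degrees, less where a joint would pass 70% of its speed; a pose out of reach is approached as far as the arm can. No shift or turn number may pass 1 either way. A call with a gripper value outside its range is refused whole. The fingers move at their own pace and stop on an object; "squeeze" is the grip in N (left out, the last holds). Time passes only in rows, so rows that repeat a pose let the fingers close. It gives the time, the measured TCP pose, the force, the opening and the grip force at its end, in the units of the state.
- ctrl.get_obs(): the state, without advancing time (a new reading comes with each control period).
- cams.camera(name): name is "side" or "top"; returns (picture, depth): 420x560x3 uint8, blue, green, red; 420x560 float32, m along the optical axis (not along the pixel's ray), 0 where there is no reading.
- cams.camera_info(name): a dict with "fx", "fy", "cx", "cy" (pixels), "dist_coeffs" ([k1, k2, p1, p2, k3] as OpenCV has them; the pictures are not rectified), "world_to_cam" (4x4, takes a point from world to camera coordinates). Camera axes: x right, y down, z forward; pixel columns grow to the right and rows downward; lengths in m; the calibration is good to about 2 mm. A picture is of the moment at which its call begins. camera_info takes no time and is no camera call.
- ctrl.hand_in(): hands the job in; it is judged then, once.
The state is a dict: "time_s": time; "qpos": joint angles; "joint_vel": joint speeds; "tau": joint torques, N m; "ee_pos": TCP position; "eef_rot": TCP orientation; "force": force on the tool from outside, world axes, zero at the start; "moment": the same for the moment, N m; "grip_width": finger opening in m; "grip_force": force on a finger pad.
Only numpy, scipy, OpenCV 4.12 (cv2) and the standard library are available. Lean on these libraries where they do the work, as an engineer would, in place of code of your own. Each camera call takes 0.05 s, during which the arm holds its last target. There are 200 camera calls.

## Working session

There is one attempt and no reset: what is moved stays moved. The work goes in short steps, Python scripts to look and compute and a tool call to move; the robot and the scene stay as the last step left them, time stands still between calls to the robot, and variables do not carry over. Pictures are saved under pics/ and viewed, at most 10 in all, crops included, and the job is handed in when it is done.

Besides the shell and the picture viewer there is one more tool, called after "Emit:" by a JSON object that holds its "method" and its "body", one argument or row to a line. arm_command: Moves the arm, as the interface text tells. Its arguments: {"type":"object","properties":{"plan":{"type":"array"},"squeeze":{"type":"number"}},"required":["plan"]}

```bash
mkdir -p pics
cat > h.py <<'E'
import numpy as np, cv2
from station import ctrl, cams
def snap(n,tag):
    im,d=cams.camera(n); cv2.imwrite(f'pics/{tag}.png',im); np.save(f'pics/{tag}.npy',d); return im,d
def cloud(n,d):
    i=cams.camera_info(n); K=np.array([[i['fx'],0,i['cx']],[0,i['fy'],i['cy']],[0,0,1.]])
    h,w=d.shape; u,v=np.meshgrid(np.arange(w),np.arange(h))
    p=cv2.undistortPoints(np.stack([u,v],-1).reshape(-1,1,2).astype(np.float64),K,np.array(i['dist_coeffs'],float)).reshape(h,w,2)
    P=np.dstack([p[...,0]*d,p[...,1]*d,d]); T=np.linalg.inv(np.array(i['world_to_cam']))
    return P@T[:3,:3].T+T[:3,3]
E
python3 - <<'E'
from h import *
a,_=snap('top','top1'); b,_=snap('side','side1')
for n in('top','side'):
    print(n,np.linalg.inv(np.array(cams.camera_info(n)['world_to_cam'])).round(3).tolist())
print(ctrl.get_obs())
E
```

```text
top [[-0.024, -0.981, 0.191, 0.345], [-1.0, 0.023, -0.006, -0.065], [0.001, -0.192, -0.981, 1.362], [0.0, 0.0, 0.0, 1.0]]
side [[-0.826, -0.304, 0.474, 0.055], [-0.564, 0.431, -0.705, 0.706], [0.01, -0.849, -0.528, 0.654], [0.0, 0.0, 0.0, 1.0]]
{'time_s': 0.1, 'qpos': array([-1.41161882e+00,  3.00451083e-01,  1.52151340e+00,  1.21191992e-05,
        1.32068691e+00, -6.66138534e-02]), 'joint_vel': array([ 0.00280574, -0.00111859, -0.00238214,  0.0017265 , -0.00046604,
        0.00099813]), 'tau': array([ 1.94204833e-03, -5.32638359e+01, -3.53283656e+01,  7.09301513e-02,
        2.34563492e-02, -6.66594178e-05]), 'ee_pos': array([ 0.1230838 , -0.53577856,  0.17212595]), 'eef_rot': array([-3.14053704e+00, -8.21874613e-05,  2.25788314e-01]), 'force': array([ 0.308977  , -0.27175728, -0.019269  ]), 'moment': array([-0.02231422,  0.04846001,  0.00458046]), 'grip_force': 0.0, 'grip_width': 0.09442410792564514}
```

View pics/top1.png

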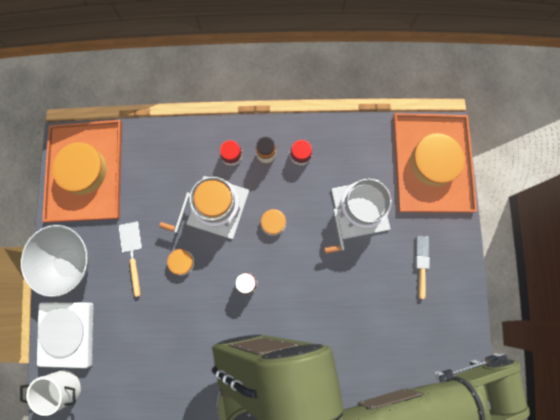

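View pics/side1.png

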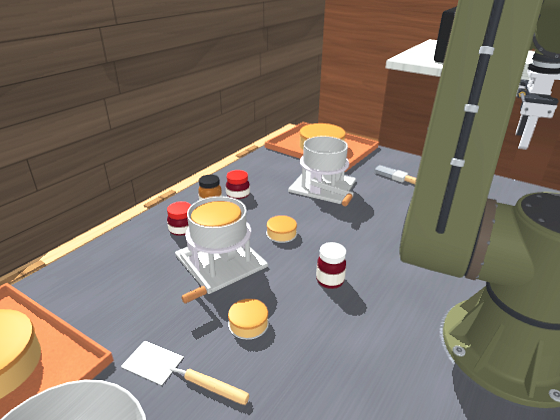

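Left tin (top ~(212,198)) holds the cake; the right one (366,203) is empty. The left handle is at top (168,227), with a small cake near it at (180,262).

Run:
```python
from h import *
im=cv2.imread('pics/top1.png'); d=np.load('pics/top1.npy'); P=cloud('top',d)
# tin: circle fit of points near rim height/cake
reg=np.zeros(d.shape,bool); reg[160:250,150:260]=1
z=P[...,2]
rim=P[reg&(z>.130)&(z<.16)]
c,r=cv2.minEnclosingCircle(rim[:,:2].astype(np.float32)*1000); print('rim',c,r,len(rim),rim[:,2].max())
bp=P[reg&(z>.006)&(z<.018)]
print('plate',len(bp),cv2.minAreaRect(bp[:,:2].astype(np.float32)*1000))
hsv=cv2.cvtColor(im,cv2.COLOR_BGR2HSV)
m=np.zeros(d.shape,bool); m[215:240,152:180]=1
m&=(hsv[...,1]>120)&(z>.03)
h=P[m]; print('handle',len(h),h.mean(0),h.max(0),h.min(0),cv2.minAreaRect(h[:,:2].astype(np.float32)*1000))
d2=np.load('pics/side1.npy'); P2=cloud('side',d2); im2=cv2.imread('pics/side1.png'); h2=cv2.cvtColor(im2,cv2.COLOR_BGR2HSV)
m=np.zeros(d2.shape,bool); m[284:304,178:212]=1
m&=(h2[...,1]>120)&(P2[...,2]>.03); h=P2[m]; print('handle side',len(h),h.mean(0),h.max(0),h.min(0),cv2.minAreaRect(h[:,:2].astype(np.float32)*1000))
m=np.zeros(d2.shape,bool); m[195:250,180:255]=1; q=P2[m&(P2[...,2]>.138)&(P2[...,2]<.15)]
print('rim side',cv2.minEnclosingCircle(q[:,:2].astype(np.float32)*1000))
m=np.zeros(d2.shape,bool); m[230:295,170:270]=1; q=P2[m&(P2[...,2]>.007)&(P2[...,2]<.017)]
print('plate side',cv2.minAreaRect(q[:,:2].astype(np.float32)*1000))
for n,(u,v) in dict(cake1=(180,260),cake2=(273,221),jarA=(245,283)).items(): print(n,P[v,u])
c1=cv2.resize(im[150:290,130:270],(560,560),interpolation=cv2.INTER_CUBIC)
cv2.imwrite('pics/crop.png',c1)
```

```text
rim (622.3792114257812, 119.70640563964844) 66.16841125488281 1275 0.1470993720008822
plate 745 ((643.4901123046875, 156.71754455566406), (273.528564453125, 336.0204772949219), 0.9176311492919922)
handle 62 [0.55442175 0.27204714 0.05426781] [0.56605864 0.29415689 0.06340692] [0.54230144 0.25021476 0.04431438] ((554.8533935546875, 272.5164489746094), (45.291908264160156, 13.618134498596191), 70.77735900878906)
handle side 202 [0.5496628  0.27949754 0.05306112] [0.56440248 0.30195957 0.05988071] [0.53770793 0.25308689 0.04519365] ((551.9129028320312, 277.64190673828125), (48.97631072998047, 17.042449951171875), 67.29231262207031)
rim side ((620.6451416015625, 122.51969909667969), 67.11642456054688)
plate side ((634.0374145507812, 130.59774780273438), (259.3357849121094, 220.51785278320312), 34.1450080871582)
cake1 [0.44953162 0.23369865 0.03303273]
cake2 [ 0.56709713 -0.06028217  0.03052946]
jarA [0.37328261 0.02644691 0.08942672]
```

View pics/crop.png

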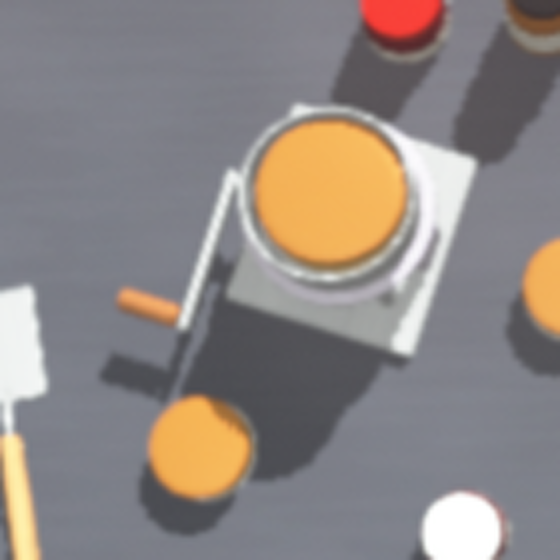

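```bash
cat >> h.py <<'E'
from scipy.spatial.transform import Rotation as Ro
O=np.array([.6215,.121]); YAW=-.328; R2=np.array([[np.cos(YAW),-np.sin(YAW)],[np.sin(YAW),np.cos(YAW)]])
def hand(v,dy=.002):
    x,y=O+R2@[-.115*np.cos(v-.1),.124+dy]; return np.array([x,y,.06+.115*np.sin(v-.1)])
def rel(p,yaw=YAW+np.pi/2):
    o=ctrl.get_obs(); R0=Ro.from_euler('xyz',o['eef_rot'])
    Rd=Ro.from_euler('xyz',[np.pi,0,yaw])
    return np.r_[(R0.inv().apply(np.array(p)-o['ee_pos'])*1000).round(1),(R0.inv()*Rd).as_rotvec().round(4)]
E
python3 - <<'E'
from h import *
h=hand(0); print(h, hand(1.67))
print(rel([.123,-.536,.30]),rel([h[0],h[1],.26]))
E
```

```text
[0.55376565 0.27714496 0.04851916] [0.66200424 0.24031226 0.17499996]
[-1.000e-01  1.000e-01 -1.279e+02 -9.000e-04 -6.000e-04 -1.017e+00] [ 6.018e+02 -6.960e+02 -8.710e+01 -9.000e-04 -6.000e-04 -1.017e+00]
```

Units first: shifts go in shares of 1000 mm and turns go in shares of 4 rad. So -696 mm is -0.696, -100 mm is -0.1, -1.017 rad is -0.2543.

Emit:
{"method": "arm_command", "body": {
  "plan": [
    [[0, 0, -0.05, 0, 0, 0, -1], [0, 0, -0.1, 0, 0, 0, -1], [0, 0, -0.12, 0, 0, 0, -1], [0.602, -0.696, -0.12, 0, 0, -0.2543, -1], [0.602, -0.696, -0.12, 0, 0, -0.2543, -1], [0.602, -0.696, -0.12, 0, 0, -0.2543, -1], [0.602, -0.696, -0.12, 0, 0, -0.2543, -1], [0.602, -0.696, -0.12, 0, 0, -0.2543, -1], [0.602, -0.696, -0.12, 0, 0, -0.2543, -1], [0.602, -0.696, -0.12, 0, 0, -0.2543, -1], [0.602, -0.696, -0.12, 0, 0, -0.2543, -1], [0.602, -0.696, -0.12, 0, 0, -0.2543, -1]]
  ]
}}

```text
time_s: 1.3
ee_pos: [0.3341, -0.1365, 0.2927]
eef_rot: [3.141, 0.0, 1.243]
force: [1.2, -0.6, 0.8]
grip_width: 0.0939
grip_force: 0.0
```

Run:
```python
from h import *
h=hand(0)
o=ctrl.get_obs();print(o['ee_pos'],o['eef_rot'],rel([h[0],h[1],.22]))
```

```text
[ 0.33411586 -0.13646283  0.29270205] [3.14117027e+00 9.02131185e-05 1.24258952e+00] [ 4.623e+02  7.460e+01  7.270e+01  4.000e-04  1.000e-04 -2.000e-04]
```

In the tool's units: 462 mm is 0.462, 75 mm is 0.075.

Emit:
{"method": "arm_command", "body": {
  "plan": [
    [[0.462, 0.075, 0.02, 0, 0, 0, -1], [0.462, 0.075, 0.02, 0, 0, 0, -1], [0.462, 0.075, 0.02, 0, 0, 0, -1], [0.462, 0.075, 0.02, 0, 0, 0, -1], [0.462, 0.075, 0.02, 0, 0, 0, -1], [0.462, 0.075, 0.02, 0, 0, 0, -1], [0.462, 0.075, 0.02, 0, 0, 0, -1], [0.462, 0.075, 0.02, 0, 0, 0, -1], [0.462, 0.075, 0.02, 0, 0, 0, -1], [0.462, 0.075, 0.02, 0, 0, 0, -1], [0.462, 0.075, 0.02, 0, 0, 0, -1], [0.462, 0.075, 0.02, 0, 0, 0, -1]]
  ]
}}

```text
time_s: 2.5
ee_pos: [0.5535, 0.2745, 0.2721]
eef_rot: [-3.141, 0.001, 1.243]
force: [-0.5, 0.4, 0.5]
grip_width: 0.0939
grip_force: 0.0
```

Run:
```python
from h import *
h=hand(0)
o=ctrl.get_obs();print(o['ee_pos'],o['eef_rot'],rel([h[0],h[1],.1]),rel([h[0],h[1],.030]))
```

```text
[0.5534517  0.27453824 0.27211373] [-3.14089757e+00  7.88928239e-04  1.24311836e+00] [ 2.700e+00 -4.000e-01  1.721e+02 -7.000e-04  8.000e-04  3.000e-04] [ 2.800e+00 -4.000e-01  2.421e+02 -7.000e-04  8.000e-04  3.000e-04]
```

In the tool's units: 242 mm is 0.242, 234 mm is 0.234.

Emit:
{"method": "arm_command", "body": {
  "plan": [
    [[0.003, 0, 0.045, 0, 0, 0, -1], [0.003, 0, 0.09, 0, 0, 0, -1], [0.003, 0, 0.135, 0, 0, 0, -1], [0.003, 0, 0.17, 0, 0, 0, -1], [0.003, 0, 0.19, 0, 0, 0, -1], [0.003, 0, 0.208, 0, 0, 0, -1], [0.003, 0, 0.222, 0, 0, 0, -1], [0.003, 0, 0.234, 0, 0, 0, -1], [0.003, 0, 0.242, 0, 0, 0, -1], [0.003, 0, 0.242, 0, 0, 0, -1], [0.003, 0, 0.242, 0, 0, 0, -1]]
  ]
}}

```text
time_s: 3.6
ee_pos: [0.5549, 0.2777, 0.0312]
eef_rot: [3.141, -0.001, 1.243]
force: [0.5, 0.8, 0.3]
grip_width: 0.0944
grip_force: 0.0
```

Run:
```python
from h import *
print(ctrl.get_obs()['ee_pos'])
a,_=snap('side','side2'); t,_=snap('top','top2')
cv2.imwrite('pics/c2.png',np.hstack([cv2.resize(a[170:340,120:290],(400,400),interpolation=2),cv2.resize(t[150:290,110:250],(400,400),interpolation=2)]))
```

```text
[0.55492404 0.27770744 0.03123351]
```

View pics/c2.png

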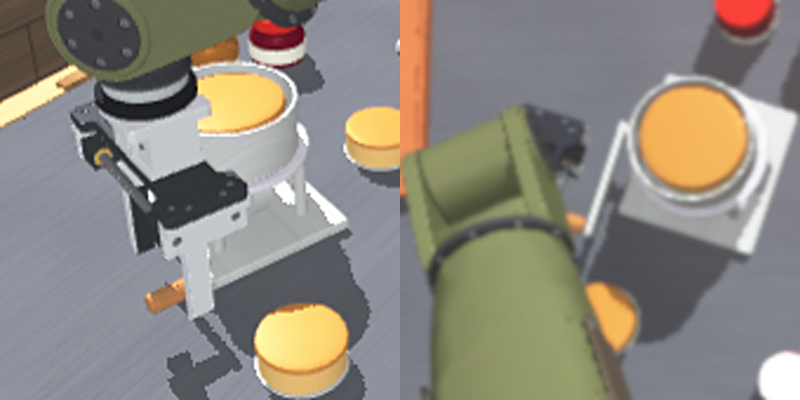

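The handle (crop ~(165,295)) lies between the fingers, and the body clears the tin. I'll close on it.

Emit:
{"method": "arm_command", "body": {
  "plan": [
    [[0, 0, 0, 0, 0, 0, 1], [0, 0, 0, 0, 0, 0, 1], [0, 0, 0, 0, 0, 0, 1], [0, 0, 0, 0, 0, 0, 1], [0, 0, 0, 0, 0, 0, 1], [0, 0, 0, 0, 0, 0, 1], [0, 0, 0, 0, 0, 0, 1], [0, 0, 0, 0, 0, 0, 1]]
  ],
  "squeeze": 40
}}

```text
time_s: 4.5
ee_pos: [0.5546, 0.2776, 0.0306]
eef_rot: [-3.142, 0.0, 1.243]
force: [-0.5, -0.4, -0.2]
grip_width: 0.0334
grip_force: 0.0
```

Run:
```python
from h import *
o=ctrl.get_obs();print(o['ee_pos'],o['grip_width'],o['force'])
for v in np.arange(.1,1.7,.1): print(round(v,2),((hand(v)-hand(0))@np.array([[-R2[0,0]],[-R2[1,0]],[0]])*1000).round(1),((hand(v)-hand(0))[2]*-1000).round(1), rel(hand(v)-[0,0,.019])[:3])
```

```text
[0.55461781 0.27762866 0.03062337] 0.0334484413589359 [-0.45128071 -0.40740733 -0.16028777]
0.1 [0.6] -11.5 [ -0.7  -1.2 -10.4]
0.2 [0.] -23.0 [ -0.7  -0.7 -21.9]
0.3 [-1.7] -34.3 [ -0.7   1.1 -33.2]
0.4 [-4.6] -45.5 [ -0.7   3.9 -44.4]
0.5 [-8.5] -56.3 [ -0.7   7.8 -55.2]
0.6 [-13.5] -66.6 [ -0.7  12.8 -65.5]
0.7 [-19.5] -76.4 [ -0.7  18.9 -75.3]
0.8 [-26.5] -85.6 [ -0.7  25.8 -84.5]
0.9 [-34.3] -94.0 [ -0.7  33.6 -92.9]
1.0 [-42.9] -101.6 [  -0.7   42.3 -100.5]
1.1 [-52.3] -108.3 [  -0.7   51.6 -107.1]
1.2 [-62.3] -114.0 [  -0.7   61.6 -112.9]
1.3 [-72.8] -118.7 [  -0.7   72.1 -117.6]
1.4 [-83.7] -122.3 [  -0.7   83.  -121.2]
1.5 [-94.9] -124.8 [  -0.7   94.2 -123.7]
1.6 [-106.3] -126.2 [  -0.7  105.6 -125.1]
```

Still closing; a few more rows.

Emit:
{"method": "arm_command", "body": {
  "plan": [
    [[0, 0, 0, 0, 0, 0, 1], [0, 0, 0, 0, 0, 0, 1], [0, 0, 0, 0, 0, 0, 1], [0, 0, 0, 0, 0, 0, 1], [0, 0, 0, 0, 0, 0, 1], [0, 0, 0, 0, 0, 0, 1]]
  ]
}}

```text
time_s: 5.1
ee_pos: [0.5546, 0.2776, 0.0306]
eef_rot: [-3.142, 0.0, 1.243]
force: [-0.0, -0.1, 0.3]
grip_width: 0.0
grip_force: 0.0
```

Run:
```python
from h import *
a,d=snap('side','side3'); P=cloud('side',d)
cv2.imwrite('pics/c3.png',cv2.resize(a[230:330,140:273],(798,600),interpolation=2))
h2=cv2.cvtColor(a,cv2.COLOR_BGR2HSV)
m=np.zeros(d.shape,bool); m[275:310,170:215]=1
m&=(h2[...,1]>120); h=P[m]; print(len(h),np.median(h,0),h.max(0),h.min(0))
i=cams.camera_info('side');K=np.array([[i['fx'],0,i['cx']],[0,i['fy'],i['cy']],[0,0,1.]]);W=np.array(i['world_to_cam'])
o=ctrl.get_obs()
for p in (o['ee_pos'],o['ee_pos']+[0,0,.019],hand(0)):
    print(cv2.projectPoints(np.array([p]),cv2.Rodrigues(W[:3,:3])[0],W[:3,3],K,np.array(i['dist_coeffs'],float))[0].ravel())
```

```text
194 [0.54887851 0.28047738 0.05365289] [0.56413947 0.70614124 0.65395386] [0.05536591 0.25364222 0.04338136]
[193.70139754 300.84557387]
[192.78461709 293.92747989]
[193.31338704 294.36263681]
```

View pics/c3.png

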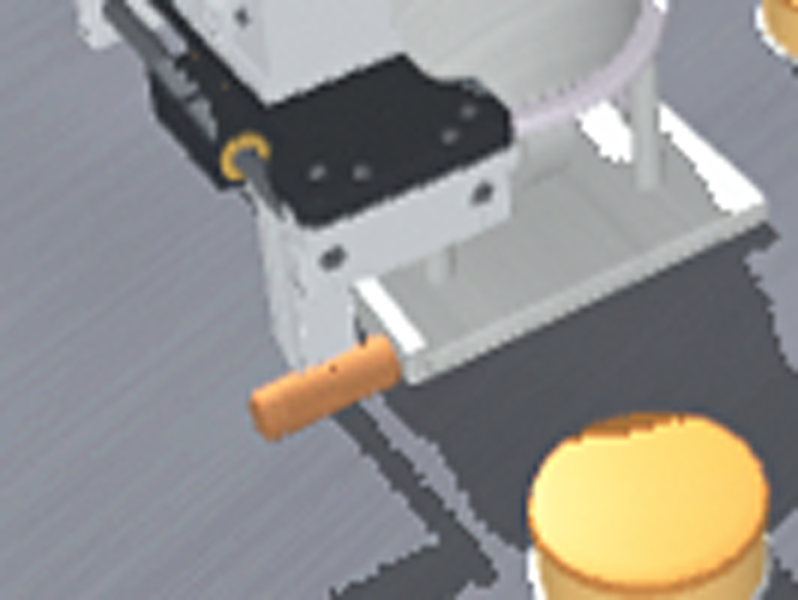

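Run:
```python
from h import *
d=np.load('pics/side3.npy'); P=cloud('side',d)
o=ctrl.get_obs()
def st(p): 
    q=R2.T@(p[:2]-O); return (np.r_[q,p[2]]*1000).round(1)
print('tcp',st(o['ee_pos']))
for cx,cy in [(300,340),(330,320),(330,290),(400,220),(300,360),(340,350),(270,405),(330,380),(375,350),(325,400),(400,320)]:
    u,v=140+cx//6,230+cy//6; print(cx,cy,st(P[v,u]))
```

```text
tcp [-113.8  126.7   30.6]
300 340 [-128.5  136.1   86.8]
330 320 [-127.4  124.8   87.6]
330 290 [-195.1  151.6  162.6]
400 220 [-195.2  129.1  178.1]
300 360 [-125.6  136.1   74.2]
340 350 [-127.   123.9   73.8]
270 405 [-119.1  145.7   56.2]
330 380 [-121.1  124.8   56.7]
375 350 [-119.3  108.    59.4]
325 400 [-122.5  128.3   51.6]
400 320 [-108.2   93.2   56.7]
```

Run:
```python
from h import *
def st(P): 
    q=(P[...,:2]-O)@R2; return np.concatenate([q,P[...,2:]],-1)*1000
for t,c in(('side2',range(196,214,2)),('side3',range(184,202,2))):
    P=st(cloud('side',np.load(f'pics/{t}.npy'))); im=cv2.imread(f'pics/{t}.png')
    for u in c:
        col=[(v,*P[v,u].round().astype(int)) for v in range(270,312,3)]
        print(t,u,col)
```

```text
side2 196 [(270, np.int64(-195), np.int64(148), np.int64(179)), (273, np.int64(-195), np.int64(149), np.int64(172)), (276, np.int64(-196), np.int64(150), np.int64(167)), (279, np.int64(-28), np.int64(80), np.int64(3)), (282, np.int64(-32), np.int64(83), np.int64(-2)), (285, np.int64(-42), np.int64(88), np.int64(0)), (288, np.int64(-50), np.int64(92), np.int64(-1)), (291, np.int64(-118), np.int64(121), np.int64(57)), (294, np.int64(-123), np.int64(124), np.int64(55)), (297, np.int64(-122), np.int64(124), np.int64(46)), (300, np.int64(-85), np.int64(110), np.int64(0)), (303, np.int64(-91), np.int64(113), np.int64(-2)), (306, np.int64(-98), np.int64(117), np.int64(-2)), (309, np.int64(-109), np.int64(122), np.int64(1))]
side2 198 [(270, np.int64(-195), np.int64(144), np.int64(177)), (273, np.int64(-194), np.int64(145), np.int64(169)), (276, np.int64(-195), np.int64(146), np.int64(164)), (279, np.int64(-171), np.int64(136), np.int64(135)), (282, np.int64(-169), np.int64(136), np.int64(127)), (285, np.int64(-167), np.int64(136), np.int64(117)), (288, np.int64(-164), np.int64(135), np.int6
[... 11456 characters left out ...]
-195), np.int64(141), np.int64(174)), (273, np.int64(-197), np.int64(142), np.int64(170)), (276, np.int64(-196), np.int64(142), np.int64(163)), (279, np.int64(-90), np.int64(97), np.int64(57)), (282, np.int64(-88), np.int64(97), np.int64(47)), (285, np.int64(-47), np.int64(81), np.int64(0)), (288, np.int64(-115), np.int64(110), np.int64(57)), (291, np.int64(-119), np.int64(113), np.int64(54)), (294, np.int64(-122), np.int64(115), np.int64(49)), (297, np.int64(-81), np.int64(98), np.int64(-1)), (300, np.int64(-90), np.int64(103), np.int64(1)), (303, np.int64(-98), np.int64(107), np.int64(0)), (306, np.int64(-105), np.int64(111), np.int64(0)), (309, np.int64(-113), np.int64(115), np.int64(0))]
```

The fingers closed on nothing. Depth puts the real fingertips at about z = 67 mm where the state says 31, so the reported TCP lies about 36 mm too low, while x and y agree. I'll reopen, go 37 mm lower and grip again.

Emit:
{"method": "arm_command", "body": {
  "plan": [
    [[0, 0, 0, 0, 0, 0, -0.5], [0, 0, 0, 0, 0, 0, -0.5], [0, 0, 0, 0, 0, 0, -0.5], [0, 0, 0, 0, 0, 0, -0.5], [0, 0, 0, 0, 0, 0, -0.5], [0, 0, 0, 0, 0, 0, -0.5], [0, 0, 0, 0, 0, 0, -0.5], [0, 0, 0, 0, 0, 0, -0.5], [0, 0, 0, 0, 0, 0, -0.5], [0, 0, 0, 0, 0, 0, -0.5]]
  ]
}}

```text
time_s: 6.15
ee_pos: [0.5547, 0.2776, 0.0307]
eef_rot: [3.142, -0.0, 1.243]
force: [0.3, 0.2, 0.4]
grip_width: 0.0703
grip_force: 0.0
```

In the tool's units: 37 mm is 0.037, 32 mm is 0.032.

Emit:
{"method": "arm_command", "body": {
  "plan": [
    [[0, 0, 0.008, 0, 0, 0, -0.5], [0, 0, 0.016, 0, 0, 0, -0.5], [0, 0, 0.024, 0, 0, 0, -0.5], [0, 0, 0.032, 0, 0, 0, -0.5], [0, 0, 0.037, 0, 0, 0, -0.5], [0, 0, 0.037, 0, 0, 0, -0.5]]
  ]
}}

```text
time_s: 6.75
ee_pos: [0.5542, 0.2774, -0.0074]
eef_rot: [-3.141, 0.001, 1.243]
force: [-0.7, -0.2, -0.2]
grip_width: 0.0703
grip_force: 0.0
```

Run:
```python
from h import *
a,d=snap('side','side4'); P=cloud('side',d); q=(P[...,:2]-O)@R2*1000
o=ctrl.get_obs(); print(o['ee_pos'],o['force'],o['grip_width'])
for u in range(192,212,4): print(u,[(v,*q[v,u].round().astype(int).tolist(),int(P[v,u,2]*1000)) for v in range(297,318,2)])
cv2.imwrite('pics/c4.png',cv2.resize(a[230:330,140:273],(798,600),interpolation=2))
```

```text
[ 0.55453161  0.27758554 -0.0067011 ] [-0.72803184  0.44925703  1.16627371] 0.07024732526162207
192 [(297, -121, 132, 50), (299, -123, 134, 47), (301, -81, 117, -1), (303, -85, 120, -2), (305, -92, 123, 0), (307, -97, 126, 0), (309, -103, 129, 0), (311, -109, 131, 0), (313, -113, 133, 0), (315, -118, 136, 0), (317, -122, 138, -1)]
196 [(297, -122, 124, 46), (299, -79, 107, -2), (301, -85, 110, -1), (303, -92, 114, 0), (305, -96, 116, -1), (307, -101, 119, -1), (309, -107, 121, 0), (311, -112, 124, 0), (313, -118, 127, 0), (315, -125, 130, 1), (317, -129, 133, 1)]
200 [(297, -165, 134, 84), (299, -163, 133, 77), (301, -161, 133, 71), (303, -164, 135, 69), (305, -161, 134, 61), (307, -161, 135, 56), (309, -162, 136, 52), (311, -159, 135, 44), (313, -159, 136, 39), (315, -158, 136, 32), (317, -132, 125, 0)]
204 [(297, -163, 125, 78), (299, -162, 125, 72), (301, -163, 126, 68), (303, -163, 126, 63), (305, -164, 127, 59), (307, -164, 128, 54), (309, -163, 128, 48), (311, -164, 129, 44), (313, -161, 128, 36), (315, -134, 117, 0), (317, -138, 119, 0)]
208 [(297, -92, 85, 0), (299, -163, 118, 69), (301, -162, 118, 63), (303, -163, 118, 58), (305, -162, 118, 53), (307, -163, 119, 49), (309, -164, 120, 44), (311, -162, 120, 36), (313, -133, 107, 0), (315, -138, 110, 0), (317, -142, 112, -1)]
```

View pics/c4.png

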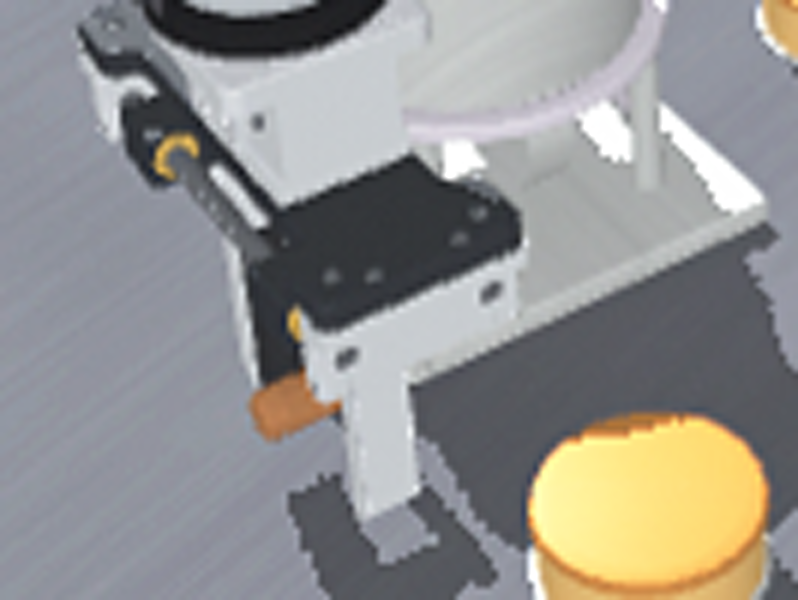

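The fingertips are now at about z = 31 mm by depth, and the near finger (crop ~(385,450)) is in front of the handle (300,400). Closing.

Emit:
{"method": "arm_command", "body": {
  "plan": [
    [[0, 0, 0, 0, 0, 0, 1], [0, 0, 0, 0, 0, 0, 1], [0, 0, 0, 0, 0, 0, 1], [0, 0, 0, 0, 0, 0, 1], [0, 0, 0, 0, 0, 0, 1], [0, 0, 0, 0, 0, 0, 1], [0, 0, 0, 0, 0, 0, 1], [0, 0, 0, 0, 0, 0, 1], [0, 0, 0, 0, 0, 0, 1], [0, 0, 0, 0, 0, 0, 1]]
  ],
  "squeeze": 40
}}

```text
time_s: 7.8
ee_pos: [0.5556, 0.2774, -0.0062]
eef_rot: [3.14, -0.001, 1.242]
force: [6.5, -1.5, -2.5]
grip_width: 0.0171
grip_force: 40.0
```

In the tool's units: -89.9 mm is -0.0899, -81.1 mm is -0.0811.

Emit:
{"method": "arm_command", "body": {
  "plan": [
    [[0, -0.0005, -0.008, 0, 0, 0, 1], [0, -0.0004, -0.0172, 0, 0, 0, 1], [0, 0.0007, -0.0287, 0, 0, 0, 1], [0, 0.003, -0.0399, 0, 0, 0, 1], [0, 0.0064, -0.0509, 0, 0, 0, 1], [0, 0.0109, -0.0615, 0, 0, 0, 1], [0, 0.0164, -0.0716, 0, 0, 0, 1], [0, 0.0229, -0.0811, 0, 0, 0, 1], [0, 0.0303, -0.0899, 0, 0, 0, 1], [0, 0.0303, -0.0899, 0, 0, 0, 1], [0, 0.0303, -0.0899, 0, 0, 0, 1]]
  ]
}}

```text
time_s: 8.9
ee_pos: [0.5835, 0.2677, 0.0831]
eef_rot: [-3.141, 0.0, 1.242]
force: [6.0, 2.3, -10.3]
grip_width: 0.017
grip_force: 40.0
```

Run:
```python
from h import *
o=ctrl.get_obs()
print(o['force'],o['eef_rot'],np.r_[(o['ee_pos'][:2]-O)@R2,o['ee_pos'][2]+.0555]*1000, hand(.85), rel(hand(.85)-[0,0,.0555]))
```

```text
[  6.03605044   2.31458042 -10.33976662] [-3.14142533e+00  1.81658542e-04  1.24248683e+00] [-83.19605741 126.61560203 138.64375476] [0.58243257 0.26738984 0.13838846] [-6.e-01 -9.e-01  3.e-01 -2.e-04  2.e-04 -3.e-04]
```

In the tool's units: 84 mm is 0.084, 78.3 mm is 0.0783.

Emit:
{"method": "arm_command", "body": {
  "plan": [
    [[0, 0.0082, -0.008, 0, 0, 0, 1], [0, 0.0173, -0.0152, 0, 0, 0, 1], [0, 0.0269, -0.0214, 0, 0, 0, 1], [0, 0.0372, -0.0266, 0, 0, 0, 1], [0, 0.0479, -0.0307, 0, 0, 0, 1], [0, 0.059, -0.0338, 0, 0, 0, 1], [0, 0.0703, -0.0358, 0, 0, 0, 1], [0, 0.0783, -0.0365, 0, 0, 0, 1], [0, 0.084, -0.0366, 0, 0, 0, 1], [0, 0.084, -0.0366, 0, 0, 0, 1], [0, 0.084, -0.0366, 0, 0, 0, 1]]
  ]
}}

```text
time_s: 10.0
ee_pos: [0.6627, 0.2407, 0.1203]
eef_rot: [-3.141, 0.0, 1.243]
force: [-3.4, 0.1, -3.3]
grip_width: 0.017
grip_force: 40.0
```

Run:
```python
from h import *
o=ctrl.get_obs()
print(o['force'],o['eef_rot'],np.r_[(o['ee_pos'][:2]-O)@R2,o['ee_pos'][2]+.0555]*1000)
a,d=snap('side','side5'); t,dt=snap('top','top5')
cv2.imwrite('pics/c5.png',np.hstack([cv2.resize(a[150:310,120:280],(400,400),interpolation=2),cv2.resize(t[130:270,130:270],(400,400),interpolation=2)]))
P=cloud('top',dt); m=np.zeros(dt.shape,bool); m[165:230,185:245]=1
h=cv2.cvtColor(t,cv2.COLOR_BGR2HSV); q=P[m&(h[...,1]>120)]; print('cake top',np.median(q,0))
for (im,dd,n,b) in((t,dt,'top',(150,260,140,260)),(a,d,'side',(180,310,150,260))):
    P=cloud(n,dd); s=np.concatenate([(P[...,:2]-O)@R2*1000,P[...,2:]*1000],-1)
    m=np.zeros(dd.shape,bool); m[b[0]:b[1],b[2]:b[3]]=1
    q=s[m&(s[...,1]>86)&(s[...,1]<99)&(s[...,2]>70)&(s[...,2]<185)&(abs(s[...,0])<60)]
    if len(q): print(n,'lever',len(q),q.min(0),q.max(0),[ (z,np.median(q[abs(q[:,2]-z)<10,0]).round(1)) for z in (80,100,120,140,160)])
```

```text
[-3.35120903  0.13478006 -3.27352535] [-3.14136503e+00  3.40349736e-04  1.24283699e+00] [  0.38487514 126.62188091 175.80807265]
cake top [0.61932007 0.11664072 0.16783729]
top lever 76 [-8.00368537 86.11572371 72.52801502] [  8.15547023  98.2587298  184.86177132] [(80, np.float64(-0.4)), (100, np.float64(-1.7)), (120, np.float64(-0.9)), (140, np.float64(-0.7)), (160, np.float64(-5.1))]
side lever 252 [-12.22344314  90.00674849  71.29057893] [  7.04272496  98.82028268 183.4306115 ] [(80, np.float64(-6.5)), (100, np.float64(-7.1)), (120, np.float64(-7.4)), (140, np.float64(-7.1)), (160, np.float64(-8.2))]
```

View pics/c5.png

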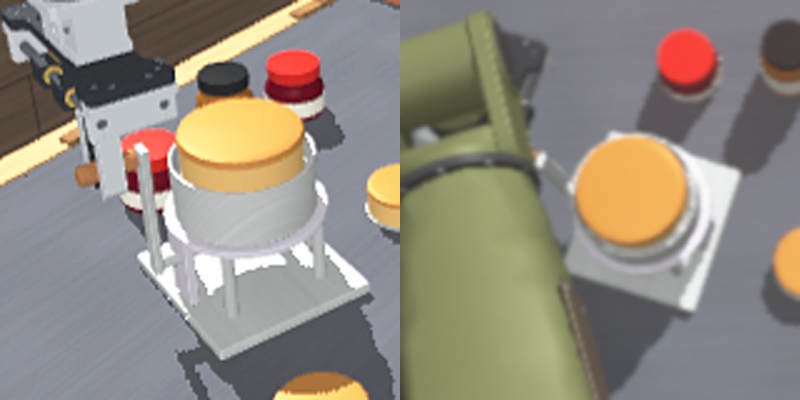

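The lever is upright (crop ~(148,205)), and its edge sits at the same x all the way up. The cake is raised to a top of about 168 mm and the handle is held. I'll settle briefly and hand in.

Emit:
{"method": "arm_command", "body": {
  "plan": [
    [[0, 0, 0, 0, 0, 0, 1], [0, 0, 0, 0, 0, 0, 1], [0, 0, 0, 0, 0, 0, 1], [0, 0, 0, 0, 0, 0, 1], [0, 0, 0, 0, 0, 0, 1]]
  ]
}}

```text
time_s: 10.6
ee_pos: [0.6629, 0.2407, 0.1203]
eef_rot: [3.141, 0.0, 1.243]
force: [-5.0, -1.0, -2.0]
grip_width: 0.0171
grip_force: 40.0
```

Run:
```python
from h import *
o=ctrl.get_obs(); print(o['ee_pos'],o['grip_width'],o['grip_force']); print(ctrl.hand_in())
```

```text
[0.662902   0.24074329 0.12032812] 0.01706805839661877 40.00084340572357
the job is handed in; nothing more can be done
None
```

The job is handed in at about 10.6 s: the left stand's lever is upright and still gripped, with the cake fully raised; the first grip closed on nothing because the reported fingertip height reads about 36 mm low, so I regripped lower.

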